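# Fit the four-hole flange onto the studs of the test drum's port

## Task

Pick up the aluminium flange that has four holes, turn it until all four holes line up with the four studs on the test drum's port, slide it down over them until it lies flush on the port face, and let go. The port is delicate: feel for the studs gently, never push hard or let the flange drop on it. Leave the plain cover without holes and everything else on the bench where it is.

Things in the scene. Friction and masses are not known exactly. Their poses are not given: they have to be found in the camera images.
- flange: Flat bare-aluminium disc, 120 mm across, 10 mm thick, about 0.4 kg, lying on the bench. Four 11 mm through holes 42 mm from the centre, on the diagonals between its x and y axes (45, 135, 225, 315 degrees). On top in the middle a grip block 60 mm long (along x), 24 mm wide (along y), 40 mm high (top 50 mm above the underside). Origin: centre of the underside, z up.
- cover: The plain cover, to be left alone: the same disc and grip block as the flange, but without holes. It lies on the bench near the flange; which of the two is where changes. Origin: centre of the underside.
- drum: Test drum fixed to the bench: grey, upright, 148 mm across, in a square cradle of aluminium profile 170 mm wide; on top a dark port ring 124 mm across with four upright steel studs, 42 mm from its centre, 90 degrees apart, each 8 mm thick and 22 mm tall, the last 4 mm tapering to a 4 mm tip. Origin: centre of the underside, z up.
- port (a point): Centre of the port face (top of the port ring, 90 mm above the bench); axes as the drum's. The studs stand at 45, 135, 225, 315 degrees from its x axis plus an unknown, unreported turn of the ring of up to 0.5 rad either way. The ring keeps its angle unless twisted by more than about 2 N m. The seated flange's origin is here; any of its four matching turns will do.
- screwdriver: A screwdriver lying on the bench beyond the flange; bystander.
- wrench: A steel wrench lying on the bench to the left; bystander.
- mug: A white mug, 80 mm in diameter, 95 mm high; bystander.
- jar: An amber glass jar with a black lid, 74 mm in diameter, 130 mm high, beyond the drum and flange; bystander.
- nut_tray: A grey open tray of nuts, 120 by 170 by 32 mm, to the right of the drum; bystander.
- mouse: A dark computer mouse, to the right; bystander.

How it is judged:
By the outcome, as a careful person would: the job done as asked, in the order asked, and still so for the second after the job is handed in, with the robot touching nothing.
It also fails if it takes over 64 s, if anything falls off the work surface, if the arm or the gripper's body presses on something with over 40 N, if the wrist force passes 120 N, or if a joint passes its speed limit or range.

## Robot

A 7-joint arm with a two-finger parallel gripper is mounted at the origin on the work surface. World frame = base frame: x ahead of the robot, y to its left, z up, the work surface at z = 0. Lengths are in m, angles in rad, forces in N, time in s.
With the tool pointing down it reaches from about 0.4 to 0.875 m from the base axis. Payload 19.3 kg.
Tool frame: the origin (TCP) lies midway between the tips of the shut fingers; the grasp point (between the pads) lies 19 mm behind it; z points along the fingers, y is the line along which they close (so a half turn about z gives the same grasp; the last joint's range is limited). The gripper opens to 85 mm and grips with 20 to 120 N. Pads are 22 mm wide; open, the fingers measure 114 mm over their backs; the gripper's body (76 mm by 85 mm) begins 54 mm behind the grasp point. The pads swing forward as they close: fully open they stand 13 mm farther back than shut.
Start: joints at [-1.311, 0.521, -0.036, 1.599, 0.021, 1.021, -0.113], TCP at [0.202, 0.591, 0.231] pointing down, gripper open.
Joint ranges: [-2.91, 2.91], [-0.3, 2.13], [-1.5, 1.42], [0.17, 2.43], [-1.26, 4.41], [0.16, 1.93], [-2.52, 2.52]. Speed limits (rad/s): [1.89, 1.89, 2.39, 2.39, 3.01, 3.01, 3.01].

## Interface

Orientations are given as [roll, pitch, yaw] about the fixed x, y, z axes, in that order (R = Rz(yaw) Ry(pitch) Rx(roll)).
In Python, from workcell import bot gives the robot as it stands.
- The arm moves only by the tool move_arm, never from a script. Its argument "moves" is a list that holds one entry, the list of rows, each a list of 7 numbers: the opening, from 0 (shut) to 1 (fully open), then the shift along the tool's x, y, z in units of 1000 mm (1.0 is 1000 mm), then the turn, a rotation vector about the tool's x, y, z in units of 2 pi rad (1.0 is 2 pi rad). A call has 1 to 5 rows; each row is the pose to reach, as a shift and turn from the pose commanded when the call began, along the tool's axes at that moment, turning the shorter way round; what a row does not reach only later rows make up. A row lasts 1/10 s, in which the tool goes at most 50 mm and 8.59 degrees, less where a joint would pass 70% of its speed; a pose out of reach is approached as far as the arm can. A call with a number of a shift or a turn outside -1 to 1 is refused whole. A call with a gripper value outside its range is refused whole. The fingers move at their own pace and stop on an object; "force" is the grip in N (left out, the last holds). Time passes only in rows, so rows that repeat a pose let the fingers close. It gives the time, the measured TCP pose, the force, the opening and the grip force at its end, in the units of the state.
- bot.observe(): the state, without advancing time (a new reading comes with each control period).
- bot.grab_frame(name): name is "side" or "top"; returns the picture (384x512x3 uint8, red, green, blue); there is no depth.
- bot.camera_params(name): a dict with "vertical_fov" (degrees; the focal length in pixels is half the picture's height over the tangent of half this angle, whatever the lens; pixels are square), "cx", "cy" (the principal point, pixels), "D" ([k1, k2, p1, p2, k3] as OpenCV has them; the pictures are not rectified), "R" (3x3) and "t" (3): a world point X has camera coordinates R X + t. Camera axes: x right, y down, z forward; pixel columns grow to the right and rows downward; lengths in m; the calibration is good to about 2 mm. A picture is of the moment at which its call begins. camera_params takes no time and is no camera call.
- bot.job_done(): hands the job in; it is judged then, once.
The state is a dict: "clock": time; "qpos": joint angles; "qd": joint speeds; "joint_efforts": joint torques, N m; "position": TCP position; "tool_rot": TCP orientation; "force": force on the tool from outside, world axes, zero at the start; "moment": the same for the moment, N m; "grip_width": finger opening in m; "finger_force": force on a finger pad.
Only numpy, scipy, OpenCV 4.12 (cv2) and the standard library are available. Lean on these libraries where they do the work, as an engineer would, in place of code of your own. Each camera call takes 0.05 s, during which the arm holds its last target. There are 200 camera calls.

## Working session

There is one attempt and no reset: what is moved stays moved. The work goes in short steps, Python scripts to look and compute and a tool call to move; the robot and the scene stay as the last step left them, time stands still between calls to the robot, and variables do not carry over. Pictures are saved under pics/ and viewed, at most 10 in all, crops included, and the job is handed in when it is done.

Besides the shell and the picture viewer there is one more tool, called after "Emit:" as name(argument=value, ...) on one line, values as JSON. move_arm: Moves the arm, as the interface text tells. Shifts and turns lie within -1 to 1; 1 stands for 1000 mm of shift or 2 pi rad of turn. Its arguments: {"type":"object","properties":{"moves":{"type":"array"},"force":{"type":"number"}},"required":["moves"]}

```bash
ls; mkdir -p pics; python3 - <<'E'
from workcell import bot
import cv2
for n in("side","top"):
    f=bot.grab_frame(n); cv2.imwrite(f"pics/{n}0.png",f[:,:,::-1])
    p=bot.camera_params(n); print(n,p)
print(bot.observe())
E
```

```text
pics
side {'vertical_fov': 53.6220132098302, 'cx': 258.74034548678145, 'cy': 189.31918727229214, 'D': array([-0.11352771,  0.        ,  0.        ,  0.        ,  0.        ]), 'R': array([[ 0.97026305, -0.24204649,  0.00176368],
       [-0.12021657, -0.48819646, -0.86441436],
       [ 0.21008949,  0.83849729, -0.50277699]]), 't': array([-0.55877668,  0.14803986,  1.34328196])}
top {'vertical_fov': 45.69032391000505, 'cx': 256.9534212752277, 'cy': 194.34266165686353, 'D': array([-0.1586922,  0.       ,  0.       ,  0.       ,  0.       ]), 'R': array([[ 0.02714187, -0.99949846, -0.01631407],
       [-0.98983621, -0.02459324, -0.14006944],
       [ 0.13959797,  0.01995   , -0.99000727]]), 't': array([-0.02825749,  0.5782372 ,  1.33856876])}
{'clock': 0.1, 'qpos': array([-1.31118655,  0.52192065, -0.03630132,  1.59991765,  0.02121929,
        1.02107832, -0.11282577]), 'qd': array([ 1.26248516e-03, -1.85874369e-03, -6.65717972e-04, -5.38889381e-04,
       -7.90699167e-04,  5.83653084e-05, -1.29930280e-03]), 'joint_efforts': array([ 3.12876058e-03, -9.28481984e+01,  1.98409081e+00, -3.70525002e+01,
        1.82031031e-02,  5.44722687e-03, -7.37076584e-05]), 'position': array([0.20237473, 0.59103802, 0.23081656]), 'tool_rot': array([-3.14065855e+00,  9.31766997e-05,  2.81173302e+00]), 'force': array([-0.22065122,  0.16790394, -0.31164923]), 'moment': array([-0.06769929,  0.00304538, -0.076463  ]), 'finger_force': 0.0, 'grip_width': 0.08531853116772772}
```

View pics/top0.png

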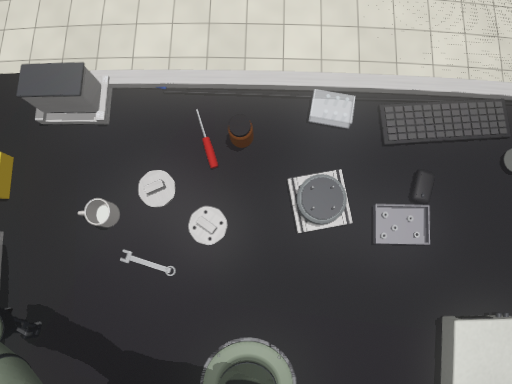

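View pics/side0.png

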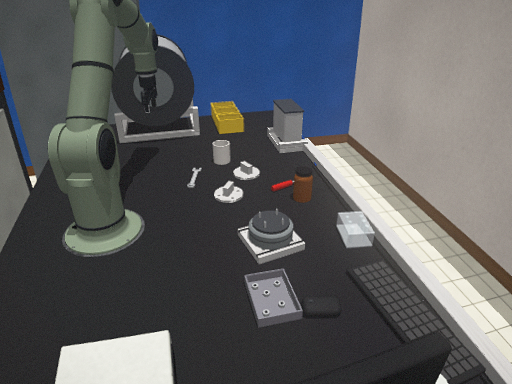

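The top view shows the holed flange at about (208,226), the cover at (157,188) and the drum port at (321,199). In the side view they are at (229,193), (246,171) and (271,228). Next I'll measure the holes, the grip block and the studs.

```bash
cat > h.py <<'E'
import numpy as np, cv2
from workcell import bot
def cam(n):
    p=bot.camera_params(n); f=192/np.tan(np.radians(p["vertical_fov"])/2)
    return np.array([[f,0,p["cx"]],[0,f,p["cy"]],[0,0,1]]),p["D"],p["R"],p["t"]
def plane(n,uv,z):
    K,D,R,t=cam(n); uv=np.array(uv,float).reshape(-1,1,2)
    d=np.c_[cv2.undistortPoints(uv,K,D)[:,0],np.ones(len(uv))]@R; c=-R.T@t
    return c+d*((z-c[2])/d[:,2])[:,None]
def proj(n,X):
    K,D,R,t=cam(n); return cv2.projectPoints(np.array(X,float).reshape(-1,1,3),cv2.Rodrigues(R)[0],t,K,D)[0][:,0]
def crop(im,c,r,s): 
    u,v=c; return cv2.resize(im[v-r:v+r,u-r:u+r],None,fx=s,fy=s,interpolation=cv2.INTER_CUBIC)
E
python3 - <<'E'
from h import *
t=cv2.imread("pics/top0.png");s=cv2.imread("pics/side0.png")
a=np.hstack([crop(t,(208,226),25,8),crop(t,(321,199),25,8)]) 
b=np.hstack([crop(s,(229,193),20,10)[:300],crop(s,(271,228),25,8)[:300]])
cv2.imwrite("pics/c0.png",np.vstack([a[:,:800],b[:,:800]])[:600])
g=cv2.cvtColor(t,cv2.COLOR_BGR2GRAY)
m=(g>110).astype(np.uint8); m[:180]=0
n,l,st,ce=cv2.connectedComponentsWithStats(m)
for i in range(1,n):
    if st[i,4]>300: print(st[i],ce[i])
i=l[218,195]; print(i)
cs,hi=cv2.findContours((l==l[222,193]).astype(np.uint8),cv2.RETR_CCOMP,cv2.CHAIN_APPROX_NONE)
for c,hh in zip(cs,hi[0]): print(len(c),cv2.contourArea(c),c.reshape(-1,2).mean(0),hh[3])
print(g[203:250,188:230:1][20])
E
```

```text
[138 180  37  27 823] [155.9708384  191.74969623]
[ 293  180   60   52 1870] [321.88716578 205.85080214]
[ 78 198  41  29 805] [100.20496894 212.3515528 ]
[ 375  204   55   41 1895] [400.47651715 224.33667546]
[ 188  206   40   39 1173] [207.28644501 224.94629156]
[120 249  56  27 354] [146.48305085 262.77966102]
[ 447  318   65   66 3930] [481.43104326 351.15470738]
[ 204  338   92   46 1655] [255.16797583 357.15649547]
10
109 1135.5 [207.23853211 224.8440367 ] -1
8 7.0 [209.5 238.5] 0
9 9.5 [193.77777778 227.22222222] 0
8 7.0 [220.5 222.5] 0
8 7.0 [205.5 211.5] 0
[119 189 204 205 206 208 208 205 184 155 184 201 204 203 202 203 205 206
 206 205 204 205 201 188 193 206 210 210 210 212 206 166  78  69 128 189
 209 208 179 101  64  64]
```

View pics/c0.png

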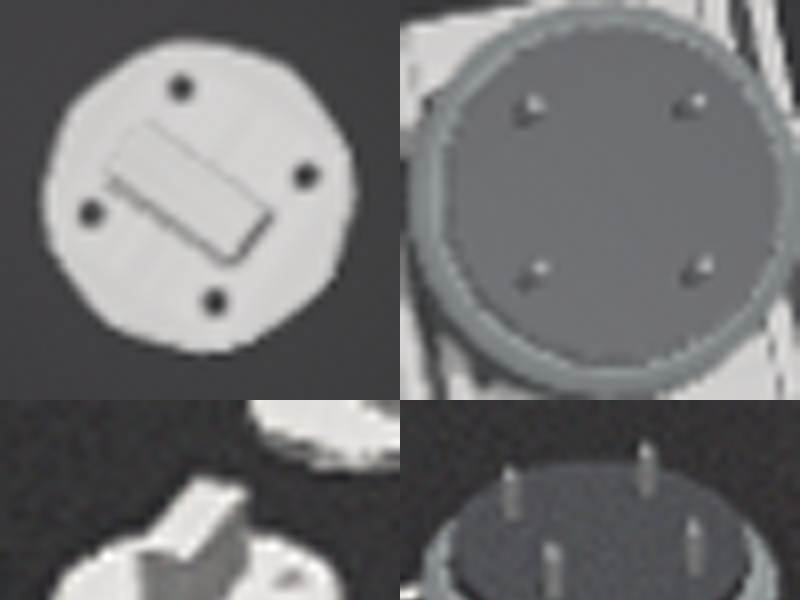

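The crops show the four holes as dark spots on the flange and the block's long axis running lower-right. The four stud tips are bright, near top-view pixels (313,186), (383-ish/8 → 333,186), (314,207), (334,207).

```bash
cat >> h.py <<'E'
def blob(g,c,r,sign):
    u,v=np.round(c).astype(int); w=sign*g[v-r:v+r+1,u-r:u+r+1].astype(float)
    w=np.clip(w-np.median(w)-10,0,None); y,x=np.mgrid[v-r:v+r+1,u-r:u+r+1]
    return np.array([(w*x).sum(),(w*y).sum()])/w.sum()
def fit4(P):
    c=P[:,:2].mean(0); d=P[:,:2]-c; a=np.arctan2(d[:,1],d[:,0])
    ang=np.angle(np.exp(4j*(a-np.pi/4)).mean())/4
    return c,ang,np.hypot(*d.T)
def fit3(g,px):
    pass
E
python3 - <<'E'
from h import *
t=cv2.imread("pics/top0.png",0);s=cv2.imread("pics/side0.png",0)
H=np.array([blob(t,c,3,-1) for c in [(209.5,238.5),(193.8,227.2),(220.5,222.5),(205.5,211.5)]])
print("flange",H.round(1).tolist(),*fit4(plane("top",H,0.010)))
B=np.array([[105,175],[235,262],[272,212],[145,125]])/8+[183,201]-.5
P=plane("top",B,.05); print("block top corners",P.round(3).tolist(), P.mean(0))
S=np.array([blob(t,c,2,1) for c in [(313,186),(333,186),(314,207),(334,207)]])
for z in(.106,.11): print("studs",S.round(1).tolist(),*fit4(plane("top",S,z)))
T=np.array([[512,473],[646,447],[553,549],[693,524]]);T=(T-[400,400])/8+[246,203]-.5
Q=plane("side",T,.111);print("side tips",*fit4(Q))
m=(t>140).astype(np.uint8)
# cover
print("cover",plane("top",[(157,188)],.01))
for X in [(.57,.05,.11)]: print(proj("top",X))
E
```

```text
flange [[209.4, 238.3], [194.1, 227.0], [220.8, 222.5], [205.2, 211.5]] [0.48448511 0.13744381] -0.5889770750013033 [0.04205225 0.04149243 0.0419756  0.04184887]
block top corners [[0.488, 0.168, 0.05], [0.457, 0.118, 0.05], [0.476, 0.105, 0.05], [0.507, 0.154, 0.05]] [0.48208754 0.1360367  0.05      ]
studs [[312.4, 186.6], [332.9, 186.1], [313.3, 206.9], [333.8, 206.7]] [ 0.56790022 -0.20527055] 0.04580000445707728 [0.04212493 0.04210135 0.041732   0.04230235]
studs [[312.4, 186.6], [332.9, 186.1], [313.3, 206.9], [333.8, 206.7]] [ 0.56734123 -0.20476415] 0.04580000445707739 [0.04199529 0.04197178 0.04160357 0.04217216]
side tips [ 0.56529307 -0.20176498] 0.059621882471700756 [0.04042297 0.0425727  0.04172271 0.04113624]
cover [[0.59536469 0.30127819 0.01      ]]
[[234.5073145  193.43630054]]
```

```bash
cat >> h.py <<'E'
from scipy.spatial.transform import Rotation as Ro
def go(x,y,z,yaw):
    o=bot.observe(); R=Ro.from_euler("xyz",o["tool_rot"]); T=Ro.from_euler("xyz",[np.pi,0,yaw])
    print("t",round(o["clock"],2),"pos",o["position"].round(4),"rot",o["tool_rot"].round(3),"F",o["force"].round(1),"M",o["moment"].round(2),"w",round(o["grip_width"],4),"q7",o["qpos"][6].round(2))
    print("shift",(R.inv().apply(np.array([x,y,z])-o["position"])).round(4),"turn",((R.inv()*T).as_rotvec()/2/np.pi).round(4))
E
python3 -c "
from h import *
go(.484,.1368,.12,.982)"
```

```text
t 0.1 pos [0.2024 0.591  0.2308] rot [-3.141  0.     2.812] F [-0.2  0.2 -0.3] M [-0.07  0.   -0.08] w 0.0853 q7 -0.11
shift [-0.4136 -0.3384  0.1112] turn [-1.000e-04  1.000e-04  2.912e-01]
```

Emit:
move_arm(moves=[[[1,-0.4136,-0.3384,0.05,0,0,0.2912],[1,-0.4136,-0.3384,0.05,0,0,0.2912],[1,-0.4136,-0.3384,0.05,0,0,0.2912],[1,-0.4136,-0.3384,0.05,0,0,0.2912],[1,-0.4136,-0.3384,0.05,0,0,0.2912]]], force=40)

```text
clock: 0.6
position: [0.3343, 0.3779, 0.2078]
tool_rot: [-3.142, 0.0, 2.056]
force: [0.9, 0.3, 0.0]
grip_width: 0.0853
finger_force: 0.0
```

```bash
python3 -c "
from h import *
go(.484,.1368,.12,.982)"
```

```text
t 0.6 pos [0.3343 0.3779 0.2078] rot [-3.142  0.     2.056] F [0.9 0.3 0. ] M [ 0.06 -0.11 -0.07] w 0.0853 q7 -0.39
shift [-0.2831  0.0201  0.0878] turn [-0.      0.      0.1709]
```

Emit:
move_arm(moves=[[[1,-0.283,0.02,0.05,0,0,0.171],[1,-0.283,0.02,0.05,0,0,0.171],[1,-0.283,0.02,0.05,0,0,0.171],[1,-0.283,0.02,0.05,0,0,0.171],[1,-0.283,0.02,0.05,0,0,0.171]]])

```text
clock: 1.1
position: [0.4654, 0.1696, 0.1643]
tool_rot: [3.141, -0.0, 1.306]
force: [1.1, 0.9, -0.0]
grip_width: 0.0852
finger_force: 0.0
```

```bash
python3 -c "
from h import *
go(.484,.1368,.10,.982)"
```

```text
t 1.1 pos [0.4654 0.1696 0.1643] rot [ 3.141 -0.     1.306] F [ 1.1  0.9 -0. ] M [0.06 0.05 0.  ] w 0.0852 q7 -0.49
shift [-0.0268  0.0266  0.0643] turn [ 0.     -0.      0.0516]
```

Emit:
move_arm(moves=[[[1,-0.027,0.027,0.03,0,0,0.05],[1,-0.027,0.027,0.05,0,0,0.05],[1,-0.027,0.027,0.05,0,0,0.05],[1,-0.027,0.027,0.05,0,0,0.05],[1,-0.027,0.027,0.05,0,0,0.05]]])

```text
clock: 1.6
position: [0.484, 0.1394, 0.1156]
tool_rot: [3.141, -0.001, 1.003]
force: [-0.6, 0.4, 0.1]
grip_width: 0.0855
finger_force: 0.0
```

```bash
python3 - <<'E'
from h import *
t=bot.grab_frame("top")[:,:,::-1];s=bot.grab_frame("side")[:,:,::-1]
cv2.imwrite("pics/c1.png",np.hstack([crop(t,(208,226),30,6),crop(s,(229,180),30,6)]))
go(.484,.1368,.018,.982)
E
```

```text
t 1.7 pos [0.4841 0.1393 0.1156] rot [ 3.141e+00 -2.000e-03  1.001e+00] F [-0.4 -0.9  0.7] M [-0.03  0.01  0.04] w 0.086 q7 -0.61
shift [-0.0023  0.0012  0.0976] turn [ 0.0001 -0.0003  0.0031]
```

View pics/c1.png

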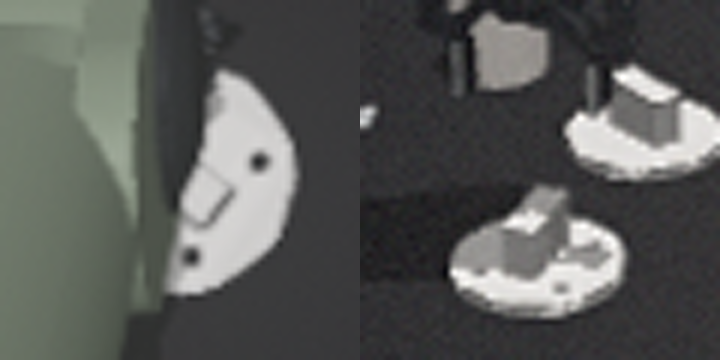

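The fingers are open above the flange, one on each side of its block, and the cover stands clear at the upper right. I'll descend and grip.

Emit:
move_arm(moves=[[[1,-0.002,0.001,0.04,0,0,0.003],[1,-0.002,0.001,0.07,0,0,0.003],[1,-0.002,0.001,0.09,0,0,0.003],[1,-0.002,0.001,0.097,0,0,0.003],[1,-0.002,0.001,0.097,0,0,0.003]]])

```text
clock: 2.2
position: [0.4836, 0.1363, 0.0177]
tool_rot: [-3.141, 0.0, 0.98]
force: [0.5, 0.3, 0.3]
grip_width: 0.0854
finger_force: 0.0
```

Emit:
move_arm(moves=[[[0.2,0,0,0,0,0,0],[0.1,0,0,0,0,0,0],[0,0,0,0,0,0,0],[0,0,0,0,0,0,0],[0,0,0,0,0,0,0]]], force=40)

```text
clock: 2.7
position: [0.4838, 0.1364, 0.0182]
tool_rot: [3.142, -0.001, 0.979]
force: [-3.5, 0.5, 11.4]
grip_width: 0.0238
finger_force: 39.5
```

Emit:
move_arm(moves=[[[0,0,0,-0.02,0,0,0],[0,0,0,-0.06,0,0,0],[0,0,0,-0.1,0,0,0],[0,0,0,-0.14,0,0,0],[0,0,0,-0.18,0,0,0]]], force=50)

```text
clock: 3.2
position: [0.4831, 0.1359, 0.1991]
tool_rot: [-3.141, 0.001, 0.979]
force: [1.5, 1.1, -5.0]
grip_width: 0.0234
finger_force: 51.2
```

```bash
python3 -c "
from h import *
go(.567,-.204,.20,1.62)"
```

```text
t 3.2 pos [0.4831 0.1359 0.1991] rot [-3.141e+00  1.000e-03  9.790e-01] F [ 1.5  1.1 -5. ] M [ 0.1  -0.09  0.02] w 0.0234 q7 -0.7
shift [-0.2352  0.2593 -0.0008] turn [-1.000e-04  1.000e-04 -1.021e-01]
```

Emit:
move_arm(moves=[[[0,-0.03,0.032,0,0,0,-0.012],[0,-0.06,0.064,0,0,0,-0.025],[0,-0.09,0.097,0,0,0,-0.038],[0,-0.12,0.13,0,0,0,-0.051],[0,-0.15,0.162,0,0,0,-0.064]]])

```text
clock: 3.7
position: [0.5342, -0.0804, 0.1976]
tool_rot: [-3.141, -0.0, 1.385]
force: [1.8, 0.4, -4.5]
grip_width: 0.0234
finger_force: 51.2
```

```bash
python3 -c "
from h import *
go(.567,-.204,.16,1.62)"
```

```text
t 3.7 pos [ 0.5342 -0.0804  0.1976] rot [-3.141 -0.     1.385] F [ 1.8  0.4 -4.5] M [ 0.05 -0.08  0.07] w 0.0234 q7 0.09
shift [-0.1154  0.0551  0.0375] turn [-0.0001 -0.     -0.0375]
```

Emit:
move_arm(moves=[[[0,-0.04,0.018,0.01,0,0,-0.014],[0,-0.08,0.037,0.02,0,0,-0.028],[0,-0.1,0.047,0.03,0,0,-0.033],[0,-0.108,0.052,0.035,0,0,-0.036],[0,-0.108,0.052,0.035,0,0,-0.036]]])

```text
clock: 4.2
position: [0.5642, -0.1962, 0.1616]
tool_rot: [-3.14, 0.0, 1.605]
force: [0.0, 0.6, -4.9]
grip_width: 0.0235
finger_force: 51.2
```

```bash
python3 - <<'E'
from h import *
t=bot.grab_frame("top");s=bot.grab_frame("side")
cv2.imwrite("pics/t2.png",t[:,:,::-1]);cv2.imwrite("pics/s2.png",s[:,:,::-1])
a=np.hstack([crop(t,(321,195),35,8)[:,:400],crop(s,(271,215),40,8)[:,:400]])
a=np.hstack([cv2.resize(crop(t,(321,195),35,6),(400,400)),cv2.resize(crop(s,(271,215),40,6),(400,400))])
cv2.imwrite("pics/c2.png",a[:,:,::-1])
go(.567,-.204,.15,1.62)
E
```

```text
Traceback (most recent call last):
ValueError: all the input array dimensions except for the concatenation axis must match exactly, but along dimension 0, the array at index 0 has size 560 and the array at index 1 has size 640
```

```bash
python3 - <<'E'
from h import *
t=cv2.imread("pics/t2.png");s=cv2.imread("pics/s2.png")
cv2.imwrite("pics/c2.png",np.hstack([crop(t,(321,195),40,5),crop(s,(271,215),40,5)]))
go(.567,-.204,.15,1.62)
E
```

```text
t 4.3 pos [ 0.5647 -0.1941  0.1625] rot [-3.141 -0.     1.606] F [-0.1  0.7 -3.6] M [ 0.01 -0.   -0.03] w 0.0231 q7 0.5
shift [-0.01    0.002   0.0125] turn [-0.0001 -0.0001 -0.0022]
```

View pics/c2.png

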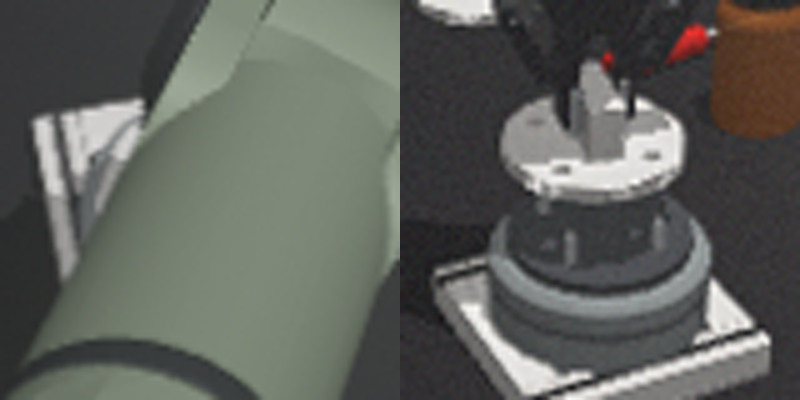

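The top view is blocked by the arm. The side view shows the level flange above the studs, with three holes visible at crop (535,122), (653,156) and (562,170). I'll check the flange's in-hand offset from those.

```bash
python3 - <<'E'
from h import *
s=cv2.imread("pics/s2.png",0)
c=(np.array([[535,122],[653,156],[562,170]])-[400,0])/5+[231,175]-.5
b=np.array([blob(s,p,2,-1) for p in c]); print(c.tolist(),b.round(1).tolist())
yaw=1.606; tc=np.array([.5647,-.1941])
for h in(c,b):
    P=plane("side",h,.1545)[:,:2]; d=P-tc; print("rel TCP mm",(d*1e3).round(1).tolist())
    print("opposite pair mid", (P[[1,0]].mean(0)), "r,ang",np.hypot(*d.T).round(4),(np.degrees(np.arctan2(d[:,1],d[:,0]))-np.degrees(yaw)).round(1))
# predicted hole pixels if centred on TCP
a=yaw+np.radians([45,135,225,315]);pr=np.c_[tc+.042*np.c_[np.cos(a),np.sin(a)],np.full(4,.1545)]
print(proj("side",pr).round(1).tolist())
# predicted stud tips in side0 from top estimate
a=.05+np.radians([45,135,225,315]);pr=np.c_[np.array([.5675,-.205])+.042*np.c_[np.cos(a),np.sin(a)],np.full(4,.112)]
print("pred tips",proj("side",pr).round(1).tolist())
print("meas tips",((np.array([[512,473],[646,447],[553,549],[693,524]])-[400,400])/8+[246,203]-.5).round(1).tolist())
E
```

```text
[[257.5, 198.9], [281.1, 205.7], [262.9, 208.5]] [[257.8, 199.0], [281.0, 205.7], [263.1, 207.7]]
rel TCP mm [[-34.4, 29.2], [28.4, -28.6], [-31.7, -30.5]]
opposite pair mid [ 0.56170883 -0.19381542] r,ang [0.0451 0.0403 0.044 ] [  47.7 -137.2 -228.1]
rel TCP mm [[-33.7, 28.3], [28.1, -28.5], [-30.0, -26.2]]
opposite pair mid [ 0.56192921 -0.19420958] r,ang [0.044  0.04   0.0398] [  47.9 -137.4 -230.8]
[[258.6, 198.8], [263.9, 208.4], [281.8, 205.6], [275.9, 196.3]]
pred tips [[277.2, 208.7], [260.1, 211.5], [265.6, 221.4], [283.3, 218.3]]
meas tips [[259.5, 211.6], [276.2, 208.4], [264.6, 221.1], [282.1, 218.0]]
```

```bash
python3 -c "
from h import *
go(.5678,-.2050,.137,1.62)"
```

```text
t 4.3 pos [ 0.5647 -0.1941  0.1625] rot [-3.141 -0.     1.606] F [-0.1  0.7 -3.6] M [ 0.01 -0.   -0.03] w 0.0231 q7 0.5
shift [-0.011   0.0027  0.0254] turn [-0.0001 -0.0001 -0.0022]
```

Emit:
move_arm(moves=[[[0,-0.005,0.001,0.01,0,0,-0.002],[0,-0.01,0.0025,0.02,0,0,-0.002],[0,-0.011,0.0027,0.025,0,0,-0.002],[0,-0.011,0.0027,0.025,0,0,-0.002],[0,-0.011,0.0027,0.025,0,0,-0.002]]])

```text
clock: 4.8
position: [0.5681, -0.2054, 0.1375]
tool_rot: [-3.141, -0.0, 1.62]
force: [-0.2, 0.1, -5.0]
grip_width: 0.0231
finger_force: 51.1
```

```bash
python3 - <<'E'
from h import *
s=bot.grab_frame("side")[:,:,::-1]
cv2.imwrite("pics/s3.png",s);cv2.imwrite("pics/c3.png",crop(s,(271,213),30,10))
go(.5678,-.2050,.128,1.62)
E
```

```text
t 4.85 pos [ 0.5682 -0.2054  0.1378] rot [3.142 0.    1.62 ] F [-0.2  0.1 -4.1] M [-0.03 -0.02 -0.  ] w 0.0235 q7 0.53
shift [ 0.0004 -0.0004  0.0098] turn [ 0.  0. -0.]
```

View pics/c3.png

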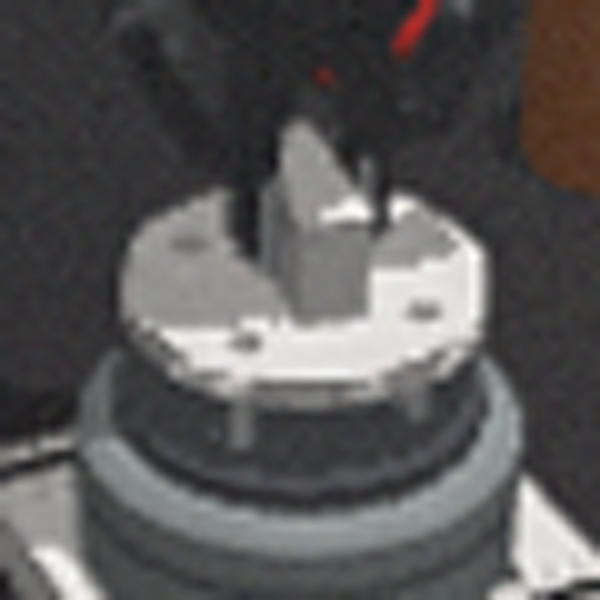

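The holes appear at crop (247,342) and (425,310), and the studs below them at x = 240 and 418. So the flange sits about 2 mm too far along +x. I'll shift it and feel downward.

Emit:
move_arm(moves=[[[0,0.0006,-0.0016,0.003,0,0,0],[0,0.0006,-0.0016,0.005,0,0,0],[0,0.0006,-0.0016,0.007,0,0,0],[0,0.0006,-0.0016,0.009,0,0,0],[0,0.0006,-0.0016,0.009,0,0,0]]])

```text
clock: 5.35
position: [0.5664, -0.2049, 0.1283]
tool_rot: [-3.141, -0.0, 1.62]
force: [1.2, -0.6, -5.2]
grip_width: 0.0234
finger_force: 51.2
```

```bash
python3 -c "
from h import *
go(.5666,-.2048,.124,1.62)"
```

```text
t 5.35 pos [ 0.5664 -0.2049  0.1283] rot [-3.141 -0.     1.62 ] F [ 1.2 -0.6 -5.2] M [-0.03  0.01  0.01] w 0.0234 q7 0.54
shift [0.0001 0.0002 0.0043] turn [-0.0001 -0.     -0.    ]
```

Emit:
move_arm(moves=[[[0,0,0,0.001,0,0,0],[0,0,0,0.002,0,0,0],[0,0,0,0.003,0,0,0],[0,0,0,0.003,0,0,0]]])

```text
clock: 5.75
position: [0.5665, -0.205, 0.1255]
tool_rot: [-3.141, -0.0, 1.62]
force: [-0.3, 0.2, -3.8]
grip_width: 0.0235
finger_force: 51.2
```

```bash
python3 -c "
from h import *
go(.5666,-.2048,.124,1.62)"
```

```text
t 5.75 pos [ 0.5665 -0.205   0.1255] rot [-3.141 -0.     1.62 ] F [-0.3  0.2 -3.8] M [-0.01 -0.02 -0.02] w 0.0235 q7 0.54
shift [0.0002 0.0001 0.0015] turn [-0.     -0.     -0.0001]
```

Emit:
move_arm(moves=[[[0,0,0,0.001,0,0,0],[0,0,0,0.002,0,0,0],[0,0,0,0.003,0,0,0],[0,0,0,0.004,0,0,0],[0,0,0,0.004,0,0,0]]])

```text
clock: 6.25
position: [0.5665, -0.205, 0.1215]
tool_rot: [-3.141, -0.0, 1.62]
force: [-0.3, 0.6, -4.8]
grip_width: 0.0231
finger_force: 51.2
```

```bash
python3 -c "
from h import *
go(.5666,-.2048,.124,1.62)"
```

```text
t 6.25 pos [ 0.5665 -0.205   0.1215] rot [-3.141 -0.     1.62 ] F [-0.3  0.6 -4.8] M [ 0.02 -0.03 -0.01] w 0.0231 q7 0.54
shift [ 0.0001  0.0001 -0.0025] turn [-0.     -0.     -0.0001]
```

Emit:
move_arm(moves=[[[0,0,0,0.002,0,0,0],[0,0,0,0.004,0,0,0],[0,0,0,0.006,0,0,0],[0,0,0,0.008,0,0,0],[0,0,0,0.009,0,0,0]]])

```text
clock: 6.75
position: [0.5664, -0.205, 0.1123]
tool_rot: [-3.141, -0.0, 1.62]
force: [0.1, -1.1, -5.0]
grip_width: 0.0233
finger_force: 51.2
```

Emit:
move_arm(moves=[[[0,0,0,0.001,0,0,0],[0,0,0,0.002,0,0,0],[0,0,0,0.003,0,0,0],[0,0,0,0.003,0,0,0]]])

```text
clock: 7.15
position: [0.5665, -0.205, 0.1095]
tool_rot: [-3.141, -0.0, 1.62]
force: [-0.2, 0.0, -4.4]
grip_width: 0.0237
finger_force: 51.2
```

```bash
python3 -c "
from h import *
go(.5666,-.2048,.108,1.62)"
```

```text
t 7.15 pos [ 0.5665 -0.205   0.1095] rot [-3.141 -0.     1.62 ] F [-0.2  0.  -4.4] M [ 0.01 -0.    0.02] w 0.0237 q7 0.55
shift [0.0002 0.0001 0.0015] turn [-0.     -0.     -0.0001]
```

Emit:
move_arm(moves=[[[0,0,0,0.0005,0,0,0],[0,0,0,0.001,0,0,0],[0,0,0,0.001,0,0,0]]])

```text
clock: 7.45
position: [0.5665, -0.205, 0.1086]
tool_rot: [-3.142, 0.0, 1.62]
force: [0.3, 0.1, -4.7]
grip_width: 0.023
finger_force: 51.2
```

Emit:
move_arm(moves=[[[0,0,0,0.0003,0,0,0],[0,0,0,0.0005,0,0,0],[0,0,0,0.0005,0,0,0]]])

```text
clock: 7.75
position: [0.5666, -0.205, 0.1083]
tool_rot: [3.141, 0.0, 1.62]
force: [-0.8, 0.4, -1.5]
grip_width: 0.0233
finger_force: 51.8
```

Emit:
move_arm(moves=[[[0,0,0,0.0003,0,0,0],[0,0,0,0.0003,0,0,0]]])

```text
clock: 7.95
position: [0.5666, -0.205, 0.1082]
tool_rot: [3.141, -0.0, 1.62]
force: [-3.1, 1.6, 5.2]
grip_width: 0.0237
finger_force: 52.7
```

Emit:
move_arm(moves=[[[0.3,0,0,0,0,0,0],[0.4,0,0,0,0,0,0],[0.5,0,0,0,0,0,0],[0.7,0,0,0,0,0,0],[0.8,0,0,0,0,0,0]]], force=20)

```text
clock: 8.45
position: [0.5666, -0.205, 0.1078]
tool_rot: [3.142, 0.0, 1.62]
force: [-0.4, 1.2, 0.1]
grip_width: 0.068
finger_force: 0.0
```

Emit:
move_arm(moves=[[[0.8,0,0,-0.01,0,0,0],[0.8,0,0,-0.03,0,0,0],[0.8,0,0,-0.06,0,0,0],[0.8,0,0,-0.1,0,0,0],[0.8,0,0,-0.14,0,0,0]]])

```text
clock: 8.95
position: [0.5662, -0.2051, 0.25]
tool_rot: [-3.142, 0.0, 1.619]
force: [1.1, -0.6, -0.2]
grip_width: 0.0684
finger_force: 0.0
```

```bash
python3 -c "
from h import *
go(.45,.02,.26,1.62)
s=bot.grab_frame('side')[:,:,::-1];cv2.imwrite('pics/c4.png',crop(s,(271,213),35,8))"
```

```text
t 8.95 pos [ 0.5662 -0.2051  0.25  ] rot [-3.142  0.     1.619] F [ 1.1 -0.6 -0.2] M [-0.05 -0.01  0.03] w 0.0684 q7 0.49
shift [ 0.2304 -0.1051 -0.0101] turn [-0.      0.     -0.0001]
```

View pics/c4.png

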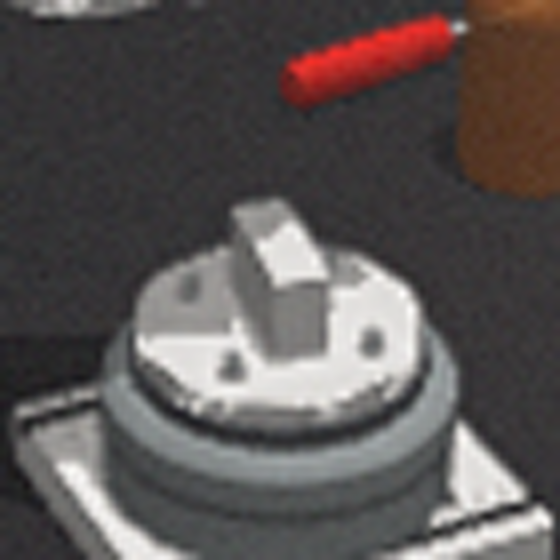

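The flange is on the port in the side view, with grey stud ends showing at crop (232,365), (372,340) and (190,290). I'll back the arm away and check from the top.

Emit:
move_arm(moves=[[[0.8,0.04,-0.018,-0.01,0,0,0],[0.8,0.08,-0.036,-0.01,0,0,0],[0.8,0.12,-0.055,-0.01,0,0,0],[0.8,0.17,-0.08,-0.01,0,0,0],[0.8,0.2,-0.09,-0.01,0,0,0]]])

```text
clock: 9.5
position: [0.4652, -0.0078, 0.2585]
tool_rot: [3.141, -0.001, 1.62]
force: [1.0, -0.2, 0.5]
grip_width: 0.0685
finger_force: 0.0
```

Emit:
move_arm(moves=[[[0.8,0.04,-0.01,0,0,0,0],[0.8,0.08,-0.02,0,0,0,0],[0.8,0.1,-0.02,0,0,0,0],[0.8,0.1,-0.02,0,0,0,0],[0.8,0.1,-0.02,0,0,0,0]]])

```text
clock: 10.0
position: [0.4421, 0.089, 0.2583]
tool_rot: [3.141, 0.0, 1.62]
force: [0.4, -0.1, 0.2]
grip_width: 0.0681
finger_force: 0.0
```

```bash
python3 - <<'E'
from h import *
t=bot.grab_frame("top")[:,:,::-1];s=bot.grab_frame("side")[:,:,::-1]
cv2.imwrite("pics/t5.png",t)
cv2.imwrite("pics/c5.png",np.hstack([crop(t,(321,199),25,8),crop(s,(271,225),25,8)]))
g=cv2.cvtColor(t,cv2.COLOR_BGR2GRAY)
a=cv2.imread("pics/top0.png",0)
print("cover diff",np.abs(a[168:208,137:177].astype(int)-g[168:208,137:177]).mean())
E
```

```text
cover diff 5.460625
```

View pics/c5.png

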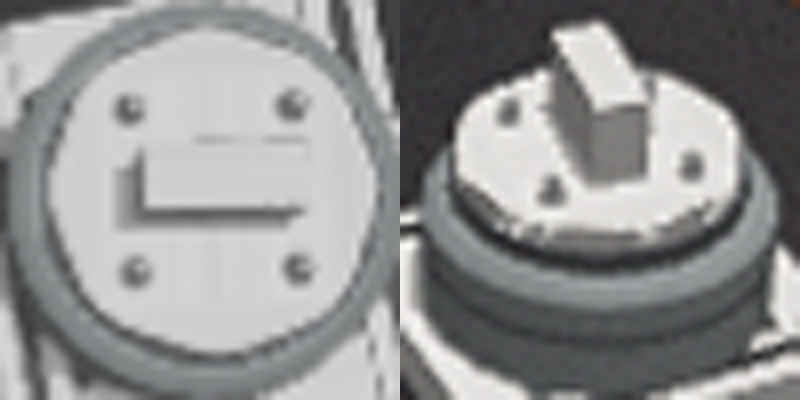

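The top view shows a stud in each of the four holes, at crop (130,108), (292,104), (135,270) and (299,268). The flange lies flush inside the ring, so I'm handing it in.

```bash
python3 -c "
from workcell import bot
print(bot.job_done())"
```

```text
the job is handed in; nothing more can be done
None
```

The holed flange is seated flush on the port with a stud through each of its four holes, released and handed in at about 10 s; only light contact was felt on the way down, and the plain cover was not touched.

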